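# Load two battery packs into a spring-loaded charging magazine

### The arm

A 6-joint arm with a two-finger parallel gripper is mounted at the origin on the work surface. World frame = base frame: x ahead of the robot, y to its left, z up, the work surface at z = 0. Lengths are in m, angles in rad, forces in N, time in s.
With the tool pointing down it reaches from about 0.375 to 0.975 m from the base axis. Payload 3.8 kg.
Tool frame: the origin (TCP) lies at the very end of the fingers, on their centre line; the grasp point (between the pads) lies bot.hold_point_z behind it (bot.hold_point_z is the distance from the TCP to the grasp point, in m); z points along the fingers, y is the line along which they close (so a half turn about z gives the same grasp; the last joint's range is limited). The gripper opens to 85 mm and grips with 20 to 120 N. Pads are 22 mm wide; open, the fingers measure 114 mm over their backs; the gripper's body (76 mm by 85 mm) begins 54 mm behind the grasp point. The pads swing forward as they close: fully open they stand 13 mm farther back than shut.
Start: joints at [-1.237, 0.264, 1.604, -0, 1.274, -0.037], TCP at [0.245, -0.629, 0.231] pointing down, gripper open.
Joint ranges: [-2.63, 2.63], [-0.94, 2.18], [0.31, 2.57], [-1.31, 4.45], [0, 2.66], [-2.55, 2.55]. Speed limits (rad/s): [2.57, 2.57, 3.14, 3.14, 3.14, 3.14].

### API

Orientations are given as a rotation vector (axis times angle).
In Python, from workcell import bot, optics gives the robot as it stands (bot), with the cameras (optics).
- The arm moves only by the tool jog_arm, called after "Emit:" by a JSON object that holds its "api" and its "payload". Schema: {"type":"object","properties":{"rows":{"type":"object","properties":{"ticks":{"type":"array","items":{"type":"array","items":{"type":"number"},"minItems":4,"maxItems":4},"minItems":1,"maxItems":5}},"additionalProperties":false,"required":["ticks"]},"finger_gap":{"type":"number"},"clamp_n":{"type":"number"},"only":{"type":"string"},"quiet":{"type":"boolean"},"lines":{"type":"string"}},"required":["rows"],"additionalProperties":false}. rows is an object whose key "ticks" holds a list of rows, 1 to 5 of them, each of 4 numbers: dx, dy, dz in m, then a turn about the tool's z in rad; each row shifts and turns the commanded pose from where the row before left it, along the tool's axes as they then stand; what a row does not reach is not made up. A row lasts 1/8 s, in which the tool goes at most 0.0625 m and 0.188 rad, less where a joint would pass 70% of its speed; a pose out of reach is approached as far as the arm can. finger_gap is the opening from 0.0 (shut) to 1.0 (fully open), set as the call begins (left out keeps the last). The fingers move at their own pace and stop on an object; clamp_n is the grip in N (left out, the last holds). Time passes only in rows, so rows that do not move let the fingers close. The tool returns the time, the measured TCP pose, the force, the opening and the grip force at its end. only (a regular expression) keeps the lines of the reply that match it, lines (a string "A,B") keeps lines A to B, and quiet returns only ok. Input that does not fit is refused with a message, and nothing moves.
- bot.read_state(): the state, without advancing time (a new reading comes with each control period).
- optics.read_camera(name): name is "side" or "top"; returns the picture (420x560x3 uint8, red, green, blue); there is no depth.
- optics.camera_info(name): a dict with "intrinsics" (3x3 intrinsics, pixels), "k1" (the pictures are not rectified: a ray, as slopes to the right and down, at radius r is drawn at 1 + k1 r^2 times it, then the intrinsics apply), "extrinsics" (4x4, takes a point from camera to world coordinates). Camera axes: x right, y down, z forward; pixel columns grow to the right and rows downward; lengths in m; the calibration is good to about 2 mm. A picture is of the moment at which its call begins. camera_info takes no time and is no camera call.
- bot.finish_job(): hands the job in; it is judged then, once.
The state is a dict: "time": time; "q": joint angles; "joint_vel": joint speeds; "joint_torque": joint torques, N m; "tool_pos": TCP position; "tcp_rot": TCP orientation; "wrist_force": force on the tool from outside, world axes, zero at the start; "torque": the same for the moment, N m; "width": opening from 0.0 (shut) to 1.0 (fully open); "grip_force": force on a finger pad.
Only numpy, scipy, OpenCV 4.12 (cv2) and the standard library are available. Lean on these libraries where they do the work, as an engineer would, in place of code of your own. Each camera call takes 0.05 s, during which the arm holds its last target. There are 200 camera calls.

### The job

Load both controller battery packs into the spring-loaded charging magazine, lying flat one on top of the other: push each one straight down against the sprung platform until the two catches snap over it, so that the pile stays down by itself when you let go. Leave the other things on the desk where they are.

Things in the scene. Friction and masses are not known exactly. Their poses are not given: they have to be found in the camera images.
- magazine: White plastic magazine fixed to the desk: base 140 (x) x 60 (y) x 12 mm, an end tower at each end of x, 108 mm tall overall. Origin: centre of its underside; z up. Well between the towers 71 (x) x 46 (y) mm. Both long sides are open over the middle 58 mm from the base up: fingers holding a pack can go down there. A pack fits either way round. Yaw within 0.45 rad.
- mouth (a point): Centre of the well's mouth, level with the towers' tops, 96 mm above the desk; axes as the magazine's. Above it the edges flare outward by about 8 mm up to 108 mm, to lead a pack in. Keep holding the pack while pushing it down, or press on its top.
- catch_line (a point): On the well's centre line, level with the catches' flat undersides, 72 mm above the desk. From each tower a sprung steel catch 14 mm wide sticks 8 mm into the well; its steep top (74 to 90 mm high) lets a pack be pushed past (3 to 10 N for both), then it snaps back over it. A pack is caught once its whole top is below this; push 6 mm further to be sure. Catches yield only to a push from above.
- platform (a joint): How far the grey sprung platform (64 x 36 mm, flat) in the well is pushed down, m. 0: at rest, empty, its top 70 mm above the desk, 2 mm below the catches' undersides. The spring pushes up with 3 N at 0 and 100 N/m more. One caught pack: about 0.018; two: about 0.038; stop at 0.050.
- pack_a: Battery pack, a black plastic slab 66 (its x) x 40 (its y) x 20 (z) mm, 80 to 150 g, with small brass contacts and grip ribs on its top; starts lying flat on the desk. Origin: centre of its underside. Grasp it across its 40 mm width (y).
- pack_b: Second battery pack, the same as pack_a; either may go in first.
- mug: Bystander: white mug, 80 mm wide, 92 mm tall, on the desk mat. Origin: centre of its underside.
- can: Bystander: plain aluminium drink can, 66 mm wide, 122 mm tall, on the desk mat. Origin: centre of its underside.
- gamepad: Bystander: white game controller, about 110 x 160 x 46 mm. Origin: centre of its underside.
- thumb_drive: Bystander: small grey thumb drive, 54 x 18 x 9 mm. Origin: centre of its underside.
- figurine: Bystander: small brass game figure, 28 mm wide, 50 mm tall. Origin: centre of its underside.

How it is judged:
By the outcome, as a careful person would: the job done as asked, in the order asked, and still so for the second after the job is handed in, with the robot touching nothing.
It also fails if it takes over 64 s, if anything falls off the work surface, if the arm or the gripper's body presses on something with over 40 N, if the wrist force passes 120 N, or if a joint passes its speed limit or range.

## Working session

There is one attempt and no reset: what is moved stays moved. The work goes in short steps, Python scripts to look and compute and a tool call to move; the robot and the scene stay as the last step left them, time stands still between calls to the robot, and variables do not carry over. Pictures are saved under pics/ and viewed, at most 10 in all, crops included, and the job is handed in when it is done.

```bash
mkdir -p pics; ls; python3 - <<'E'
from workcell import bot, optics
import cv2,numpy as np
for n in("side","top"):
    cv2.imwrite(f"pics/{n}0.png",optics.read_camera(n)[:,:,::-1]); c=optics.camera_info(n)
    print(n,np.round(c["intrinsics"],1).tolist(),c["k1"],np.round(c["extrinsics"],3).tolist())
s=bot.read_state();print(s["time"],s["tool_pos"],s["tcp_rot"],bot.hold_point_z,s["width"],s["wrist_force"])
E
```

```text
pics
workcell.py
side [[424.5, 0.0, 278.1], [0.0, 424.5, 205.0], [0.0, 0.0, 1.0]] -0.13596663032489936 [[-0.94, -0.23, 0.252, 0.345], [-0.34, 0.588, -0.734, 0.592], [0.021, -0.776, -0.631, 0.667], [0.0, 0.0, 0.0, 1.0]]
top [[388.6, 0.0, 276.8], [0.0, 388.6, 212.1], [0.0, 0.0, 1.0]] -0.09234858322002266 [[-0.01, -0.984, 0.177, 0.43], [-1.0, 0.01, -0.001, -0.109], [-0.001, -0.177, -0.984, 0.983], [0.0, 0.0, 0.0, 1.0]]
0.1 [ 0.24439314 -0.62848841  0.23007558] [-3.08578329e+00 -5.78725681e-01  4.56329948e-04] 0.0187 1.0023781234852407 [0.02969455 0.44733309 0.83032762]
```

View pics/top0.png

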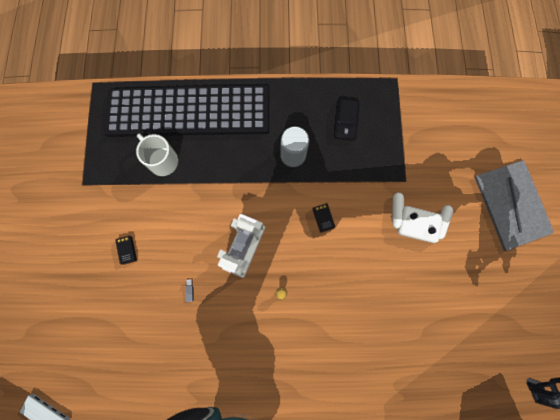

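View pics/side0.png

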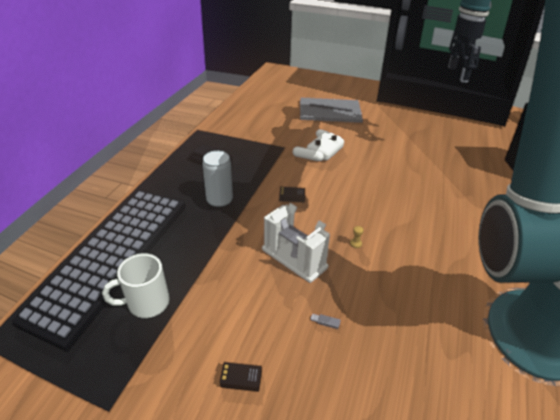

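The top view shows packs at (126,250) and (323,217), the magazine at (241,245) and the gripper at lower right. In the side view the packs are at (241,376) and (292,194), and the magazine is at (296,242). Next I enlarge these areas.

```bash
cat > h.py <<'E'
import numpy as np,cv2
from workcell import bot, optics
from scipy.spatial.transform import Rotation as R
def ray(n,uv):
    c=optics.camera_info(n);K=np.array(c["intrinsics"]);E=np.array(c["extrinsics"])
    p=cv2.undistortPointsIter(np.array(uv,float).reshape(-1,1,2),K,np.array([c["k1"],0,0,0.]),None,None,(3,50,1e-9)).reshape(-1,2)
    return E[:3,3],np.c_[p,np.ones(len(p))]@E[:3,:3].T
def plane(n,uv,z):
    o,d=ray(n,uv);return o+d*((z-o[2])/d[:,2])[:,None]
def tri(uvt,uvs):
    out=[]
    for a,b in zip(uvt,uvs):
        (o1,d1),(o2,d2)=ray("top",[a]),ray("side",[b]);d1,d2=d1[0],d2[0]
        s=np.linalg.lstsq(np.c_[d1,-d2],o2-o1,rcond=None)[0]
        p,q=o1+s[0]*d1,o2+s[1]*d2;out.append(np.r_[(p+q)/2,np.linalg.norm(p-q)])
    return np.array(out)
def rel(x,y,z):
    s=bot.read_state();return R.from_rotvec(s["tcp_rot"]).inv().apply(np.array([x,y,z])-s["tool_pos"])
E
python3 - <<'E'
from h import *
t=cv2.imread("pics/top0.png");s=cv2.imread("pics/side0.png")
def crop(im,x,y,w,k):return cv2.resize(im[y:y+w,x:x+w],(264,264),interpolation=cv2.INTER_CUBIC)
r1=[crop(t,104,228,44,6),crop(t,301,195,44,6),crop(t,208,212,66,4)]
r2=[crop(s,208,343,66,4),crop(s,270,172,44,6),crop(s,252,198,88,3)]
cv2.imwrite("pics/c0.png",np.vstack([np.hstack(r1),np.hstack(r2)]))
for n,im,rs in(("top",t,[(104,228,44),(301,195,44)]),("side",s,[(208,343,66),(270,172,44)])):
  for x,y,w in rs:
    m=(im[y:y+w,x:x+w].max(2)<60).astype(np.uint8)
    c=max(cv2.findContours(m,0,2)[0],key=cv2.contourArea)
    print(n,cv2.minAreaRect(c+[x,y]),cv2.contourArea(c))
E
```

```text
top ((125.72282409667969, 249.5583953857422), (25.5968017578125, 16.635345458984375), 78.11134338378906) 335.0
top ((323.300048828125, 217.4000244140625), (25.61444854736328, 15.495160102844238), 71.56504821777344) 328.5
side ((240.09756469726562, 376.62200927734375), (38.98233413696289, 23.742780685424805), 6.340190887451172) 753.5
side ((292.0, 194.5), (13.0, 24.0), 90.0) 253.0
```

View pics/c0.png

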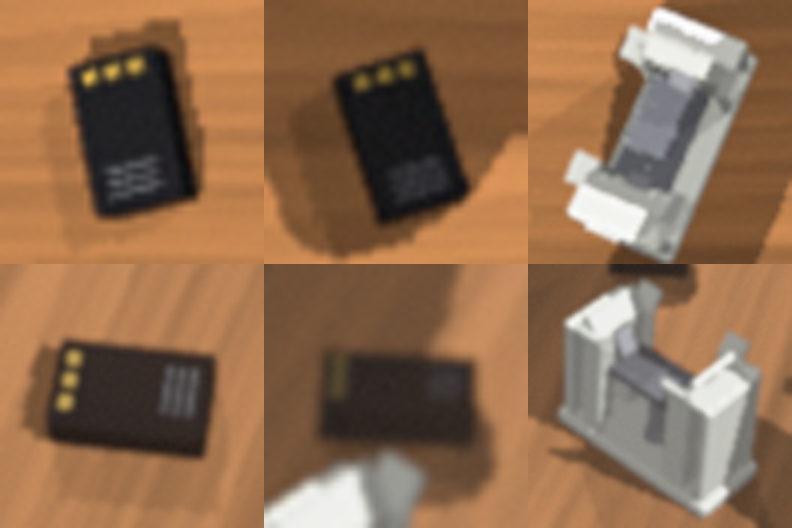

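The crops show contacts and ribs clearly on both packs: contacts at (124,240) and (321,207) in the top image. The magazine's base edge runs from about (251,277) to (272,227). I triangulate the packs and enlarge the magazine.

```bash
python3 - <<'E'
from h import *
def f(x0,y0,k,pts):return [(x0+(a+.5)/k-.5,y0+(b+.5)/k-.5) for a,b in pts]
for nm,T,S in(("A",f(104,228,6,[(111,72),(133,178)]),f(208,343,4,[(69,116),(182,127)])),
              ("B",f(301,195,6,[(120,75),(156,180)]),f(270,172,6,[(74,111),(181,119)]))):
    p=tri(T,S);print(nm,p.round(4).tolist(),"yaw",np.arctan2(*(p[1]-p[0])[[1,0]]).round(3))
    q=plane("top",T,.02);print(q.round(4).tolist(),np.arctan2(*(q[1]-q[0])[[1,0]]).round(3))
print("centres",plane("top",[(124.6,249.9),(323.6,216.75)],.02).round(4).tolist())
e=plane("top",f(208,212,4,[(144,262),(229,60)]),.012);print("base edge",e.round(4).tolist())
print("tri",tri(f(208,212,4,[(144,262)]),f(252,198,3,[(227,201)])).round(4).tolist())
t=cv2.imread("pics/top0.png");s=cv2.imread("pics/side0.png")
g=lambda im,x,y,w:cv2.resize(im[y:y+w,x:x+w],(400,400),interpolation=cv2.INTER_CUBIC)
cv2.imwrite("pics/m0.png",np.hstack([g(t,210,212,66),g(s,256,202,80)]))
E
```

```text
A [[0.537, 0.2815, 0.0196, 0.0005], [0.492, 0.2694, 0.0198, 0.0004]] yaw -2.879
[[0.5367, 0.2812, 0.02], [0.4922, 0.2693, 0.02]] -2.881
B [[0.6153, -0.2209, 0.0194, 0.0002], [0.5715, -0.2348, 0.0173, 0.0017]] yaw -2.834
[[0.6151, -0.2208, 0.02], [0.5703, -0.2346, 0.02]] -2.844
centres [[0.5106, 0.2733, 0.02], [0.5903, -0.2277, 0.02]]
base edge [[0.4423, -0.0265, 0.012], [0.5679, -0.0797, 0.012]]
tri [[0.4431, -0.026, 0.0065, 0.0015]]
```

View pics/m0.png

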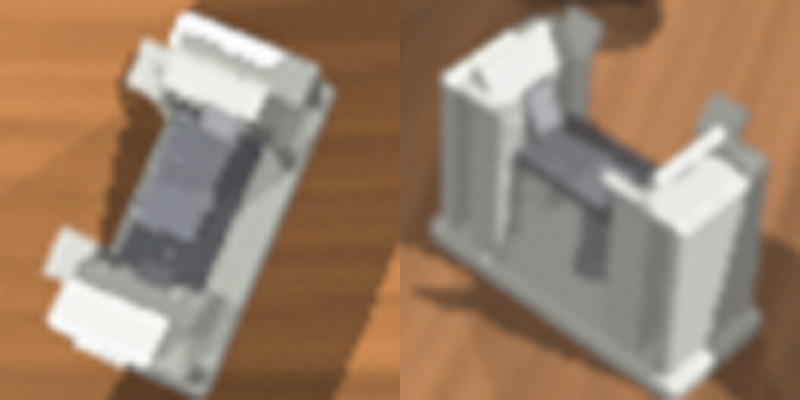

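The magnified view shows the base's −y edge from (202,395) to (335,90) in the top crop. In the side crop its +y edge runs from (35,240) to (272,397).

```bash
python3 - <<'E'
from h import *
f=lambda x0,y0,k,pts:[(x0+(a+.5)/k-.5,y0+(b+.5)/k-.5) for a,b in pts]
e=plane("top",f(210,212,400/66,[(200,395),(335,92)]),.006)
g=plane("side",f(256,202,5,[(274,396),(33,240),(360,322)]),.0)
print(e.round(4),g.round(4),"diag centres",(e[0]+g[1])/2,(e[1]+g[0])/2)
for a,b in((e[0],e[1]),(g[0],g[1])):
    d=b-a;print(np.linalg.norm(d),np.arctan2(d[1],d[0]))
# platform top: visible front (+y) edge middle, both views: corner near catches
# flare-tab outer tips, both views
print(tri(f(210,212,400/66,[(182,12),(47,322),(152,367)]),f(256,202,5,[(42,78),(282,237),(350,178)])).round(4))
E
```

```text
[[ 0.4433 -0.0234  0.006 ]
 [ 0.5684 -0.0795  0.006 ]] [[ 0.4659  0.0242  0.    ]
 [ 0.5913 -0.0243  0.    ]
 [ 0.4433 -0.0284  0.    ]] diag centres [ 0.51730728 -0.02384961  0.003     ] [ 0.51710747 -0.0276263   0.003     ]
0.13705807691129204 -0.4213085222257461
0.13451897034487015 -0.36882863240443586
[[ 5.869e-01 -2.380e-02  9.620e-02  2.000e-04]
 [ 4.693e-01  2.660e-02  9.340e-02  8.000e-04]
 [ 4.527e-01 -1.320e-02  9.470e-02  2.000e-04]]
```

Magazine centre is about (0.517, −0.026) with yaw −0.40; its tower tops triangulate at 0.095. Pack tops triangulate at about 0.019. The packs are at A (0.511, 0.274) with yaw 0.26, and B (0.590, −0.228) with yaw 0.30. I go to B first.

```bash
python3 -c "
from h import *
print(rel(.590,-.228,.13), R.from_rotvec(bot.read_state()['tcp_rot']).as_matrix().round(3))"
```

```text
[ 0.46722772 -0.24783953  0.10061816] [[ 0.932  0.362 -0.001]
 [ 0.362 -0.932  0.002]
 [ 0.    -0.002 -1.   ]]
```

Emit:
{"api": "jog_arm", "payload": {"rows": {"ticks": [[0.0467, -0.0248, 0, 0], [0.0467, -0.0248, 0, 0], [0.0467, -0.0248, 0, 0], [0.0467, -0.0248, 0, 0], [0.0467, -0.0248, 0, 0]]}, "finger_gap": 1.0, "clamp_n": 80}}

```text
time: 0.72
tool_pos: [0.418, -0.4273, 0.2308]
tcp_rot: [-3.087, -0.579, 0.0]
wrist_force: [1.9, 0.2, 0.4]
width: 1.002
grip_force: 0.0
```

Emit:
{"api": "jog_arm", "payload": {"rows": {"ticks": [[0.0467, -0.0248, 0.02, 0], [0.0467, -0.0248, 0.02, 0], [0.0467, -0.0248, 0.02, 0], [0.0467, -0.0248, 0.02, 0], [0.0467, -0.0248, 0.02, 0.07]]}}}

```text
time: 1.35
tool_pos: [0.5906, -0.2272, 0.1302]
tcp_rot: [-3.106, -0.468, 0.001]
wrist_force: [0.5, -0.2, -1.0]
width: 0.999
grip_force: 0.0
```

Emit:
{"api": "jog_arm", "payload": {"rows": {"ticks": [[0, 0, 0, 0], [0, 0, 0, 0]]}}}

```text
time: 1.6
tool_pos: [0.5896, -0.2286, 0.1308]
tcp_rot: [-3.106, -0.473, 0.002]
wrist_force: [-0.0, -0.3, 0.1]
width: 1.001
grip_force: 0.0
```

```bash
python3 -c "
from h import *
s=bot.read_state();print(rel(.590,-.228,.002), R.from_rotvec(s['tcp_rot']).as_matrix().round(3)[:,0],s['wrist_force'])"
```

```text
[ 0.00073369 -0.00039884  0.1287736 ] [ 0.955  0.298 -0.001] [-0.04589661 -0.34162393  0.10133804]
```

Emit:
{"api": "jog_arm", "payload": {"rows": {"ticks": [[0, 0, 0.04, 0], [0, 0, 0.04, 0], [0, 0, 0.03, 0], [0, 0, 0.0135, 0], [0, 0, 0.004, 0]]}}}

```text
time: 2.22
tool_pos: [0.5895, -0.2297, 0.0037]
tcp_rot: [-3.106, -0.469, 0.0]
wrist_force: [0.1, -0.4, -0.3]
width: 1.0
grip_force: 0.0
```

Emit:
{"api": "jog_arm", "payload": {"rows": {"ticks": [[0, 0, 0, 0], [0, 0, 0, 0], [0, 0, 0, 0], [0, 0, 0, 0], [0, 0, 0, 0]]}, "finger_gap": 0.3, "clamp_n": 80}}

```text
time: 2.85
tool_pos: [0.5915, -0.2293, 0.0056]
tcp_rot: [3.104, 0.471, 0.004]
wrist_force: [-0.6, -0.3, 6.6]
width: 0.443
grip_force: 82.1
```

Emit:
{"api": "jog_arm", "payload": {"rows": {"ticks": [[0, 0, 0, 0], [0, 0, 0, 0]]}}}

```text
time: 3.1
tool_pos: [0.5915, -0.2293, 0.0056]
tcp_rot: [3.104, 0.471, 0.004]
wrist_force: [0.2, -0.6, 6.3]
width: 0.45
grip_force: 82.1
```

Emit:
{"api": "jog_arm", "payload": {"rows": {"ticks": [[0, 0, -0.01, 0], [0, 0, -0.03, 0], [0, 0, -0.05, 0], [0, 0, -0.05, 0], [0, 0, -0.03, 0]]}, "clamp_n": 110}}

```text
time: 3.72
tool_pos: [0.5908, -0.229, 0.1771]
tcp_rot: [3.104, 0.471, 0.005]
wrist_force: [0.2, -0.5, -1.3]
width: 0.434
grip_force: 111.7
```

Emit:
{"api": "jog_arm", "payload": {"rows": {"ticks": [[0, 0, 0, 0], [0, 0, 0, 0]]}}}

```text
time: 3.98
tool_pos: [0.5889, -0.2282, 0.1723]
tcp_rot: [-3.105, -0.471, 0.003]
wrist_force: [0.5, 0.9, -1.1]
width: 0.434
grip_force: 111.8
```

```bash
python3 - <<'E'
from h import *
t=optics.read_camera("top")[:,:,::-1];s=optics.read_camera("side")[:,:,::-1]
cv2.imwrite("pics/g1.png",np.hstack([cv2.resize(s[100:240,220:360],(400,400),interpolation=2),cv2.resize(t[150:270,270:390],(400,400),interpolation=2)]))
print(rel(.517,-.0257,.176),bot.read_state()['tool_pos'])
E
```

```text
[-0.00825136 -0.21441258 -0.00418455] [ 0.58840644 -0.2280268   0.17116916]
```

View pics/g1.png

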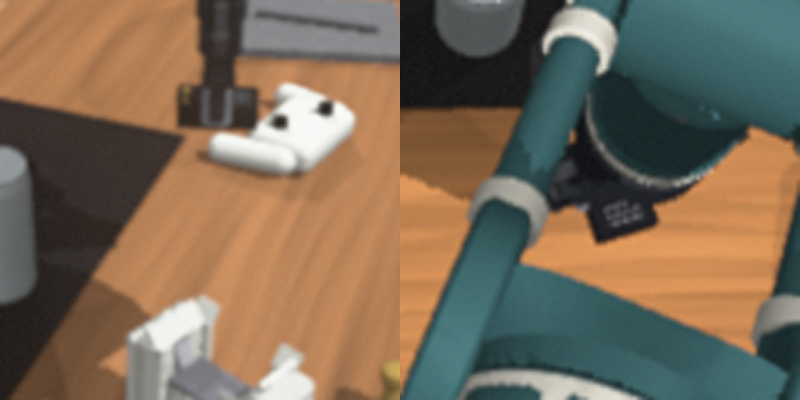

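The pack is held level and centred in the fingers (side crop: fingers at column 217, pack from 178 to 258). I carry it over the magazine.

Emit:
{"api": "jog_arm", "payload": {"rows": {"ticks": [[-0.002, -0.053, 0, 0], [-0.002, -0.053, 0, 0], [-0.002, -0.053, 0, 0], [-0.002, -0.055, 0, 0.17], [0, 0, 0, 0.176]]}}}

```text
time: 4.7
tool_pos: [0.516, -0.0234, 0.1715]
tcp_rot: [-3.139, 0.074, 0.008]
wrist_force: [0.6, -1.5, -0.7]
width: 0.435
grip_force: 111.8
```

Emit:
{"api": "jog_arm", "payload": {"rows": {"ticks": [[0, 0, 0.01, 0.176], [0, 0, 0.01, 0.176], [0, 0, 0, 0], [0, 0, 0, 0]]}}}

```text
time: 5.2
tool_pos: [0.5185, -0.0267, 0.1531]
tcp_rot: [3.081, -0.615, -0.003]
wrist_force: [0.4, -0.4, -0.5]
width: 0.437
grip_force: 111.8
```

```bash
python3 - <<'E'
from h import *
t=optics.read_camera("top")[:,:,::-1];s=optics.read_camera("side")[:,:,::-1]
cv2.imwrite("pics/g2.png",np.hstack([cv2.resize(s[170:290,240:360],(400,400),interpolation=2),cv2.resize(t[190:290,190:290],(400,400),interpolation=2)]))
print(rel(.517,-.0257,.10),bot.read_state()['tool_pos'],R.from_rotvec(bot.read_state()['tcp_rot']).as_matrix()[:,0])
E
```

```text
[-0.00232843 -0.00024972  0.05382213] [ 0.51905295 -0.02682768  0.15382211] [ 9.22776953e-01 -3.85334523e-01 -9.56610881e-06]
```

View pics/g2.png

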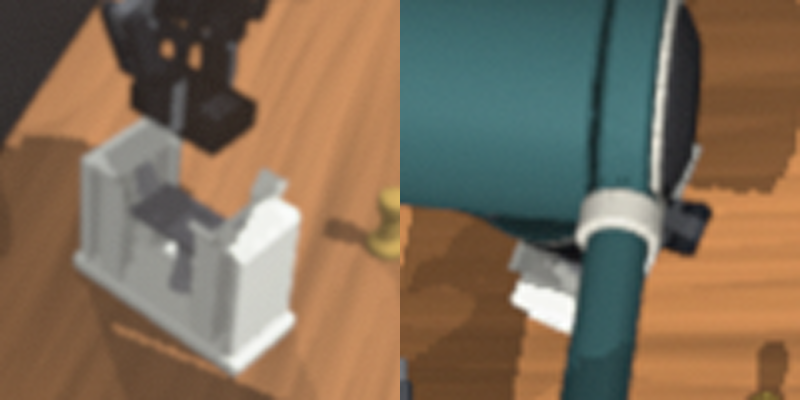

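The pack hangs over the well, parallel to the tower line. I lower it into the flare and watch the force.

Emit:
{"api": "jog_arm", "payload": {"rows": {"ticks": [[-0.0015, 0, 0.02, 0.005], [0, 0, 0.015, 0], [0, 0, 0.01, 0], [0, 0, 0.005, 0], [0, 0, 0, 0]]}}}

```text
time: 5.92
tool_pos: [0.5175, -0.0262, 0.1035]
tcp_rot: [3.078, -0.627, -0.001]
wrist_force: [-0.2, -0.4, -0.5]
width: 0.435
grip_force: 111.8
```

Emit:
{"api": "jog_arm", "payload": {"rows": {"ticks": [[0, 0, 0.004, 0], [0, 0, 0.004, 0], [0, 0, 0.004, 0], [0, 0, 0.002, 0], [0, 0, 0, 0]]}}}

```text
time: 6.55
tool_pos: [0.5173, -0.0261, 0.0896]
tcp_rot: [-3.078, 0.627, 0.001]
wrist_force: [-0.3, 0.6, -1.0]
width: 0.433
grip_force: 111.8
```

```bash
python3 -c "
from h import *
s=bot.read_state();print(s['tool_pos'],s['wrist_force'],s['torque'])"
```

```text
[ 0.51727606 -0.02607932  0.08955272] [-0.26150395  0.5528073  -0.97971834] [ 0.05047296  0.04694306 -0.01053558]
```

Emit:
{"api": "jog_arm", "payload": {"rows": {"ticks": [[0, 0, 0.005, 0], [0, 0, 0.005, 0], [0, 0, 0.005, 0], [0, 0, 0.004, 0], [0, 0, 0, 0]]}}}

```text
time: 7.18
tool_pos: [0.5177, -0.0262, 0.0705]
tcp_rot: [-3.078, 0.627, -0.0]
wrist_force: [0.4, 0.1, 1.0]
width: 0.439
grip_force: 112.1
```

Emit:
{"api": "jog_arm", "payload": {"rows": {"ticks": [[0, 0, 0.005, 0], [0, 0, 0.005, 0], [0, 0, 0.005, 0], [0, 0, 0, 0], [0, 0, 0, 0]]}}}

```text
time: 7.8
tool_pos: [0.5177, -0.0262, 0.0558]
tcp_rot: [3.078, -0.627, 0.0]
wrist_force: [0.3, -0.8, 4.0]
width: 0.43
grip_force: 112.4
```

```bash
python3 -c "
from h import *
s=bot.read_state();print(s['tool_pos'],s['wrist_force'],s['torque'])"
```

```text
[ 0.51766679 -0.02617138  0.05581584] [ 0.28996223 -0.80185398  4.01567647] [ 0.00468556 -0.07762638  0.0306838 ]
```

Emit:
{"api": "jog_arm", "payload": {"rows": {"ticks": [[0, 0, 0.003, 0], [0, 0, 0.002, 0], [0, 0, 0.002, 0], [0, 0, 0, 0], [0, 0, 0, 0]]}}}

```text
time: 8.43
tool_pos: [0.5177, -0.0262, 0.0489]
tcp_rot: [-3.078, 0.628, -0.0]
wrist_force: [1.3, -0.3, 4.9]
width: 0.436
grip_force: 112.4
```

Emit:
{"api": "jog_arm", "payload": {"rows": {"ticks": [[0, 0, 0, 0], [0, 0, 0, 0], [0, 0, 0, 0], [0, 0, 0, 0], [0, 0, 0, 0]]}, "finger_gap": 1.0}}

```text
time: 9.05
tool_pos: [0.5174, -0.0261, 0.0487]
tcp_rot: [3.078, -0.627, -0.0]
wrist_force: [0.0, -0.5, 0.2]
width: 1.0
grip_force: 0.0
```

Emit:
{"api": "jog_arm", "payload": {"rows": {"ticks": [[0, 0, -0.02, 0], [0, 0, -0.05, 0], [0, 0, -0.05, 0], [0, 0, -0.03, 0], [0, 0, 0, 0]]}}}

```text
time: 9.68
tool_pos: [0.5199, -0.0264, 0.2023]
tcp_rot: [-3.078, 0.627, -0.011]
wrist_force: [-0.3, 0.8, -1.4]
width: 0.998
grip_force: 0.0
```

```bash
python3 -c "
from h import *
print(rel(.511,.2738,.13))"
```

```text
[-0.1262017  -0.27259261  0.07203784]
```

Emit:
{"api": "jog_arm", "payload": {"rows": {"ticks": [[-0.0252, -0.0545, 0, 0], [-0.0252, -0.0545, 0, 0], [-0.0252, -0.0545, 0, 0], [-0.0252, -0.0545, 0, 0], [-0.0252, -0.0545, 0, -0.165]]}}}

```text
time: 10.3
tool_pos: [0.507, 0.2753, 0.1967]
tcp_rot: [3.119, -0.365, -0.003]
wrist_force: [1.3, -1.0, 0.7]
width: 0.998
grip_force: 0.0
```

Emit:
{"api": "jog_arm", "payload": {"rows": {"ticks": [[0, 0, 0.024, -0.165], [0, 0, 0.024, -0.165], [0, 0, 0.024, -0.165], [0, 0, 0, 0], [0, 0, 0, 0]]}}}

```text
time: 10.92
tool_pos: [0.5081, 0.2738, 0.1265]
tcp_rot: [3.116, 0.399, -0.001]
wrist_force: [0.4, 0.5, 0.1]
width: 0.999
grip_force: 0.0
```

```bash
python3 - <<'E'
from h import *
t=optics.read_camera("top")[:,:,::-1];s=optics.read_camera("side")[:,:,::-1]
cv2.imwrite("pics/g3.png",np.hstack([cv2.resize(s[190:290,240:340],(400,400),interpolation=2),cv2.resize(t[205:285,200:280],(400,400),interpolation=2)]))
print(rel(.511,.2738,.0025),bot.read_state()['tool_pos'],R.from_rotvec(bot.read_state()['tcp_rot']).as_matrix()[:,0])
E
```

```text
[0.00158716 0.00091088 0.12530768] [0.50903706 0.27418558 0.12780507] [0.9674157  0.25318757 0.00170944]
```

View pics/g3.png

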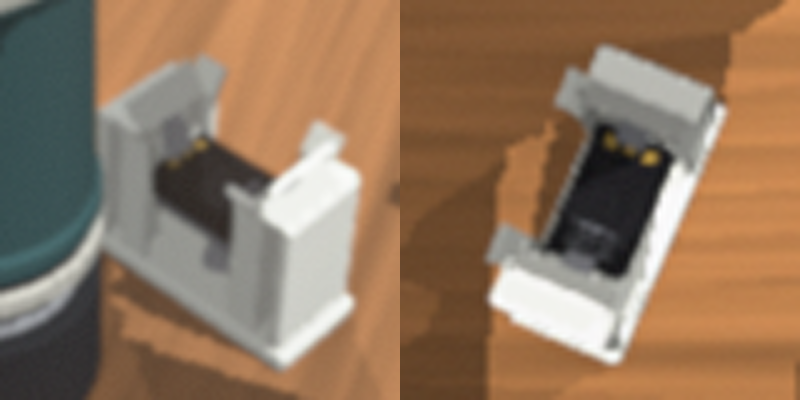

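The first pack lies flat under both catches; in the top crop they show grey over its ends at (650,135) and (590,235). Now the second pack.

Emit:
{"api": "jog_arm", "payload": {"rows": {"ticks": [[0.0016, 0.0009, 0.04, 0], [0, 0, 0.04, 0], [0, 0, 0.03, 0], [0, 0, 0.011, 0], [0, 0, 0.004, 0]]}}}

```text
time: 11.65
tool_pos: [0.5107, 0.2737, 0.0023]
tcp_rot: [-3.115, -0.403, -0.001]
wrist_force: [0.4, 0.4, -0.3]
width: 0.995
grip_force: 0.0
```

Emit:
{"api": "jog_arm", "payload": {"rows": {"ticks": [[0, 0, 0, 0], [0, 0, 0, 0], [0, 0, 0, 0], [0, 0, 0, 0], [0, 0, 0, 0]]}, "finger_gap": 0.3, "clamp_n": 110}}

```text
time: 12.28
tool_pos: [0.5115, 0.2742, 0.0036]
tcp_rot: [-3.115, -0.404, -0.005]
wrist_force: [-1.1, -0.6, 5.9]
width: 0.437
grip_force: 112.2
```

Emit:
{"api": "jog_arm", "payload": {"rows": {"ticks": [[0, 0, 0, 0], [0, 0, 0, 0]]}}}

```text
time: 12.52
tool_pos: [0.5115, 0.2742, 0.0036]
tcp_rot: [-3.115, -0.404, -0.005]
wrist_force: [-0.8, 0.1, 6.8]
width: 0.441
grip_force: 112.2
```

Emit:
{"api": "jog_arm", "payload": {"rows": {"ticks": [[0, 0, -0.01, 0], [0, 0, -0.03, 0], [0, 0, -0.05, 0], [0, 0, -0.05, 0], [0, 0, -0.03, 0]]}}}

```text
time: 13.15
tool_pos: [0.5109, 0.2739, 0.1753]
tcp_rot: [-3.114, -0.404, -0.006]
wrist_force: [0.6, 0.1, -1.6]
width: 0.439
grip_force: 111.2
```

Emit:
{"api": "jog_arm", "payload": {"rows": {"ticks": [[0, 0, 0, 0], [0, 0, 0, 0]]}}}

```text
time: 13.4
tool_pos: [0.5089, 0.2729, 0.1702]
tcp_rot: [3.115, 0.404, -0.004]
wrist_force: [-0.9, -0.4, -2.0]
width: 0.441
grip_force: 111.2
```

```bash
python3 - <<'E'
from h import *
s=optics.read_camera("side")[:,:,::-1]
cv2.imwrite("pics/g4.png",cv2.resize(s[220:420,130:330],(500,500),interpolation=2))
print(rel(.5175,-.026,.155),bot.read_state()['tool_pos'],R.from_rotvec(bot.read_state()['tcp_rot']).as_matrix()[:,0])
E
```

```text
[-0.06740831  0.29111925  0.01488864] [0.50849695 0.2727098  0.16940034] [ 0.96693397  0.25499682 -0.00391506]
```

View pics/g4.png

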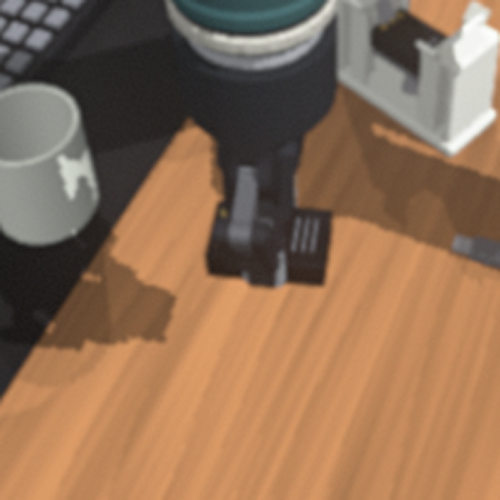

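Pack A is held centred (pack 208–330, finger at 268). I carry it over.

Emit:
{"api": "jog_arm", "payload": {"rows": {"ticks": [[-0.0135, 0.0582, 0, 0], [-0.0135, 0.0582, 0, 0], [-0.0135, 0.0582, 0, 0], [-0.0135, 0.0582, 0, 0], [-0.0135, 0.0582, 0, 0.164]]}}}

```text
time: 14.08
tool_pos: [0.5172, -0.0268, 0.1693]
tcp_rot: [-3.138, -0.141, 0.006]
wrist_force: [1.2, 1.1, -1.4]
width: 0.436
grip_force: 111.2
```

Emit:
{"api": "jog_arm", "payload": {"rows": {"ticks": [[0, 0, 0, 0.164], [0, 0, 0.01, 0.165], [0, 0, 0.007, 0.165], [0, 0, 0, 0], [0, 0, 0, 0]]}}}

```text
time: 14.7
tool_pos: [0.5183, -0.025, 0.1537]
tcp_rot: [3.08, -0.62, -0.003]
wrist_force: [0.4, -0.3, -1.1]
width: 0.443
grip_force: 111.4
```

```bash
python3 -c "
from h import *
s=bot.read_state();print(rel(.5175,-.026,.1),s['tool_pos'],R.from_rotvec(s['tcp_rot']).as_matrix()[:,0])"
```

```text
[-0.00021422  0.001164    0.05365742] [ 0.5182642  -0.02502008  0.15365608] [ 0.92207385 -0.38700842 -0.00207242]
```

Emit:
{"api": "jog_arm", "payload": {"rows": {"ticks": [[0, 0.0012, 0.02, 0.005], [0, 0, 0.015, 0], [0, 0, 0.012, 0], [0, 0, 0.005, 0], [0, 0, 0, 0]]}}}

```text
time: 15.32
tool_pos: [0.5183, -0.0262, 0.1025]
tcp_rot: [3.077, -0.632, -0.001]
wrist_force: [-0.8, 0.2, -1.5]
width: 0.436
grip_force: 111.4
```

Emit:
{"api": "jog_arm", "payload": {"rows": {"ticks": [[0, 0, 0.005, 0], [0, 0, 0.005, 0], [0, 0, 0.005, 0], [0, 0, 0.005, 0], [0, 0, 0, 0]]}}}

```text
time: 15.95
tool_pos: [0.5163, -0.0249, 0.0859]
tcp_rot: [-3.076, 0.632, 0.008]
wrist_force: [-17.7, 6.8, 24.4]
width: 0.44
grip_force: 125.2
```

Emit:
{"api": "jog_arm", "payload": {"rows": {"ticks": [[0, 0, 0.005, 0], [0, 0, 0.005, 0], [0, 0, 0.005, 0], [0, 0, 0.005, 0], [0, 0, 0, 0]]}}}

```text
time: 16.58
tool_pos: [0.5173, -0.0251, 0.0662]
tcp_rot: [-3.076, 0.632, 0.005]
wrist_force: [-16.0, 6.0, 25.5]
width: 0.438
grip_force: 152.0
```

```bash
python3 -c "
from h import *
s=bot.read_state();print(s['tool_pos'],s['wrist_force'],s['torque'])"
```

```text
[ 0.51733793 -0.02508804  0.06615705] [-15.98363779   6.04778325  25.46705685] [ 0.6148951   1.75014618 -0.00798998]
```

The push is −16.9 N along the magazine's x, so the pack rubs the +x tower. I ease it back along −x and look.

Emit:
{"api": "jog_arm", "payload": {"rows": {"ticks": [[-0.001, 0, 0, 0], [-0.001, 0, 0, 0], [0, 0, 0, 0], [0, 0, 0, 0]]}}}

```text
time: 17.08
tool_pos: [0.5173, -0.025, 0.0662]
tcp_rot: [-3.077, 0.632, -0.001]
wrist_force: [-10.5, 2.8, 19.7]
width: 0.445
grip_force: 151.0
```

```bash
python3 - <<'E'
from h import *
s=optics.read_camera("side")[:,:,::-1];t=optics.read_camera("top")[:,:,::-1]
cv2.imwrite("pics/g5.png",np.hstack([cv2.resize(s[190:290,240:340],(400,400),interpolation=2),cv2.resize(t[205:285,200:280],(400,400),interpolation=2)]))
s=bot.read_state();print(s['tool_pos'],s['wrist_force'],s['torque'])
E
```

```text
[ 0.5172968  -0.02502073  0.06625362] [-10.27454448   2.66609865  19.45650895] [ 0.23614401  1.07334532 -0.04551967]
```

View pics/g5.png

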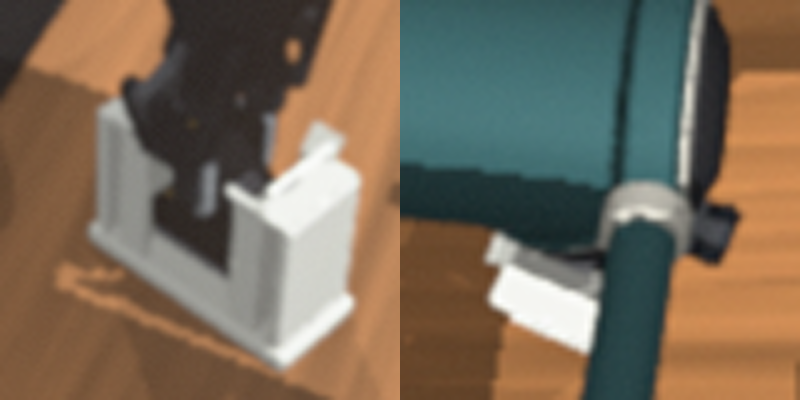

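The fingers are in the side openings, with the pack between the towers around (195,200). I ease further along −x until the side force goes.

Emit:
{"api": "jog_arm", "payload": {"rows": {"ticks": [[-0.001, 0, 0, 0], [-0.001, 0, 0, 0], [-0.0005, 0, 0, 0], [0, 0, 0, 0], [0, 0, 0, 0]]}}}

```text
time: 17.8
tool_pos: [0.5172, -0.025, 0.0664]
tcp_rot: [-3.077, 0.632, -0.009]
wrist_force: [-4.4, -0.1, 12.7]
width: 0.433
grip_force: 149.9
```

```bash
python3 -c "
from h import *
s=bot.read_state();print(s['tool_pos'],s['wrist_force'],s['torque'],R.from_rotvec(s['tcp_rot']).as_matrix()[:,0])"
```

```text
[ 0.51722314 -0.0249782   0.06636837] [-4.38471534 -0.10700402 12.73517532] [-0.21291491  0.24512347 -0.02642198] [ 0.91913592 -0.39389991  0.00565865]
```

Emit:
{"api": "jog_arm", "payload": {"rows": {"ticks": [[0, 0, 0.003, 0], [0, 0, 0.003, 0], [0, 0, 0, 0]]}}}

```text
time: 18.18
tool_pos: [0.5167, -0.0246, 0.0589]
tcp_rot: [-3.077, 0.632, -0.007]
wrist_force: [-0.2, -0.1, 5.4]
width: 0.438
grip_force: 148.0
```

Emit:
{"api": "jog_arm", "payload": {"rows": {"ticks": [[0, 0, 0.003, 0], [0, 0, 0.003, 0], [0, 0, 0, 0]]}}}

```text
time: 18.55
tool_pos: [0.5168, -0.0246, 0.0547]
tcp_rot: [-3.077, 0.632, -0.006]
wrist_force: [-6.4, 0.1, 19.1]
width: 0.442
grip_force: 150.6
```

Emit:
{"api": "jog_arm", "payload": {"rows": {"ticks": [[0, 0, 0.003, 0], [0, 0, 0.002, 0], [0, 0, 0, 0], [0, 0, 0, 0]]}}}

```text
time: 19.05
tool_pos: [0.517, -0.0245, 0.054]
tcp_rot: [-3.077, 0.631, -0.005]
wrist_force: [-18.9, 2.0, 50.5]
width: 0.441
grip_force: 154.5
```

```bash
python3 -c "
from h import *
s=bot.read_state();print(s['tool_pos'],s['wrist_force'],s['torque'],R.from_rotvec(s['tcp_rot']).as_matrix()[:,0])"
```

```text
[ 0.51699793 -0.02451947  0.05401381] [-18.89407183   2.04138253  50.51549375] [0.37225409 3.36890648 0.09316569] [ 0.9192357  -0.39369489  0.00317221]
```

It stopped hard at 50 N, so the pack has probably tilted or slid in the fingers. I relieve the load, let go and look before pressing on its top.

Emit:
{"api": "jog_arm", "payload": {"rows": {"ticks": [[0, 0, -0.002, 0], [0, 0, -0.003, 0], [0, 0, 0, 0], [0, 0, 0, 0]]}}}

```text
time: 19.55
tool_pos: [0.5168, -0.0246, 0.0548]
tcp_rot: [-3.077, 0.632, -0.007]
wrist_force: [-6.2, 0.9, 20.2]
width: 0.44
grip_force: 150.0
```

Emit:
{"api": "jog_arm", "payload": {"rows": {"ticks": [[0, 0, 0, 0], [0, 0, 0, 0], [0, 0, 0, 0], [0, 0, 0, 0], [0, 0, 0, 0]]}, "finger_gap": 1.0}}

```text
time: 20.18
tool_pos: [0.5142, -0.0244, 0.0505]
tcp_rot: [3.077, -0.632, -0.001]
wrist_force: [0.1, -0.9, 0.4]
width: 1.001
grip_force: 0.0
```

Emit:
{"api": "jog_arm", "payload": {"rows": {"ticks": [[0, 0, -0.02, 0], [0, 0, -0.05, 0], [0, 0, -0.05, 0], [0, 0, -0.03, 0], [0, 0, 0, 0]]}}}

```text
time: 20.8
tool_pos: [0.5167, -0.0247, 0.2041]
tcp_rot: [-3.077, 0.632, -0.01]
wrist_force: [0.4, 0.4, -0.4]
width: 1.002
grip_force: 0.0
```

Emit:
{"api": "jog_arm", "payload": {"rows": {"ticks": [[-0.0252, -0.0545, 0, 0], [-0.0252, -0.0545, 0, 0], [-0.0252, -0.0545, 0, 0], [0, 0, 0, 0]]}}}

```text
time: 21.3
tool_pos: [0.5078, 0.159, 0.1987]
tcp_rot: [3.079, -0.624, -0.005]
wrist_force: [0.1, -1.3, -0.3]
width: 1.0
grip_force: 0.0
```

```bash
python3 - <<'E'
from h import *
s=optics.read_camera("side")[:,:,::-1];t=optics.read_camera("top")[:,:,::-1]
cv2.imwrite("pics/g6.png",np.hstack([cv2.resize(s[190:290,240:340],(400,400),interpolation=2),cv2.resize(t[205:285,200:280],(400,400),interpolation=2)]))
s=bot.read_state();print(s['tool_pos'],s['wrist_force'],s['torque'])
E
```

```text
[0.50821746 0.15577829 0.19892842] [ 0.52055593 -0.16033596 -0.31833801] [ 0.0125539   0.05122022 -0.02850415]
```

View pics/g6.png

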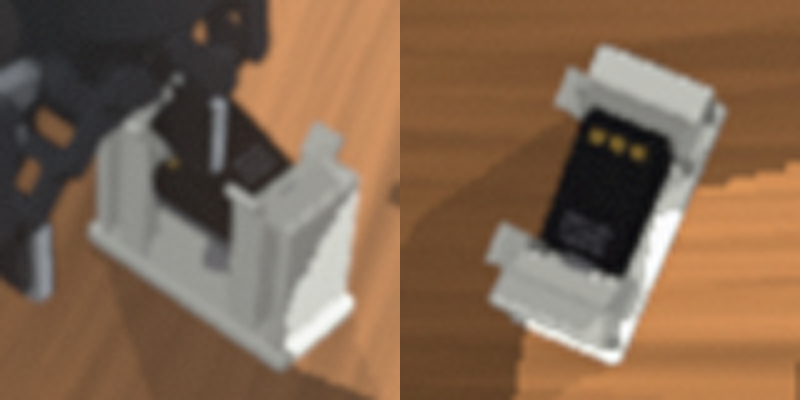

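The top crop shows pack 2 with its contacts (617,145) uncovered by the +x catch and the grey −x catch at (580,262), so it is probably tilted with the +x end up. I move the hand clear and measure both ends of its top.

Emit:
{"api": "jog_arm", "payload": {"rows": {"ticks": [[-0.0252, -0.0545, 0, 0], [-0.0252, -0.0545, 0, 0], [0, 0, 0, 0], [0, 0, 0, 0]]}}}

```text
time: 21.9
tool_pos: [0.5059, 0.2739, 0.1998]
tcp_rot: [3.075, -0.633, -0.002]
wrist_force: [0.6, -0.7, 0.2]
width: 1.002
grip_force: 0.0
```

```bash
cat > meas.py <<'E'
from h import *
P={}
for n,(x,y,w,h) in(("top",(224,218,36,46)),("side",(272,206,46,56))):
    im=optics.read_camera(n);c=im[y:y+h,x:x+w].astype(int);hsv=cv2.cvtColor(c.astype(np.uint8),cv2.COLOR_RGB2HSV)
    r,g,b=c[...,0],c[...,1],c[...,2]
    br=((r-b>40)&(hsv[...,0]>17)&(hsv[...,0]<35)).astype(np.uint8)
    k,l,st,ce=cv2.connectedComponentsWithStats(br)
    print(n,"brass",[(st[i,4],(ce[i]+[x,y]).round(1).tolist()) for i in range(1,k)])
    m=(c.max(2)<50).astype(np.uint8)
    q=max(cv2.findContours(m,0,2)[0],key=cv2.contourArea)
    print(" black",cv2.minAreaRect(q+[x,y]),cv2.contourArea(q),(cv2.approxPolyDP(q,2,True)+[x,y]).reshape(-1,2).tolist())
    hull=cv2.convexHull(q);ins=cv2.fillConvexPoly(np.zeros_like(m),hull,1);ins=cv2.erode(ins,np.ones((3,3)))
    sel=(ins>0)&(c.max(2)>55)&(c.max(2)-c.min(2)<30)
    k,l,st,ce=cv2.connectedComponentsWithStats(sel.astype(np.uint8))
    print(" grey",[(st[i,4],(ce[i]+[x,y]).round(1).tolist()) for i in range(1,k) if st[i,4]>2])
E
python3 meas.py
```

```text
top brass [(np.int32(7), [239.0, 231.7]), (np.int32(8), [242.9, 233.1]), (np.int32(7), [247.0, 235.0])]
 black ((240.58619689941406, 243.0344696044922), (18.9409236907959, 29.339862823486328), 21.801406860351562) 496.0 [[238, 227], [228, 252], [244, 259], [253, 233]]
 grey []
side brass [(np.int32(4), [291.5, 211.5]), (np.int32(6), [288.0, 213.5]), (np.int32(4), [284.5, 216.5])]
 black ((286.2471923828125, 233.5955047607422), (32.01193618774414, 10.599979400634766), 57.9946174621582) 92.5 [[281, 218], [279, 221], [287, 230], [284, 240], [295, 247], [294, 236], [295, 241], [290, 241], [290, 232], [287, 230], [289, 228], [284, 226]]
 grey [(np.int32(13), [283.5, 229.5])]
```

```bash
python3 - <<'E'
from h import *
p=tri([(239,231.7),(242.9,233.1),(247,235)],[(284.5,216.5),(288,213.5),(291.5,211.5)]);print(p.round(4))
q=tri([(236.9,251)],[(303.6,231)]);print(q.round(4))
c=p[1,:3];print(np.linalg.norm(c-q[0,:3]), "pitch",np.arcsin((c-q[0,:3])[2]/.0465))
E
```

```text
[[ 5.427e-01 -2.420e-02  1.115e-01  1.000e-04]
 [ 5.389e-01 -3.330e-02  1.136e-01  6.000e-04]
 [ 5.345e-01 -4.250e-02  1.130e-01  7.000e-04]]
[[ 0.5001 -0.0178  0.0918  0.0013]]
0.047069140498371735 pitch 0.4859229103380526
```

Triangulated: contacts end at z ≈ 0.113, ribs end at 0.092. So the pack is pitched about 0.47 rad, with its +x lower corner resting on the flare. With the fingers shut I press that end down, then the centre.

Emit:
{"api": "jog_arm", "payload": {"rows": {"ticks": [[0.01, 0.05, 0, 0], [0, 0, 0, 0], [0, 0, 0, 0], [0, 0, 0, 0], [0, 0, 0, 0]]}, "finger_gap": 0.0, "clamp_n": 40}}

```text
time: 22.62
tool_pos: [0.4957, 0.2262, 0.2009]
tcp_rot: [-3.077, 0.631, -0.0]
wrist_force: [-0.2, -0.1, -0.4]
width: 0.001
grip_force: 0.0
```

```bash
python3 -c "
from h import *
s=bot.read_state();print(rel(.531,-.0315,.15),s['tool_pos'],s['width'],R.from_rotvec(s['tcp_rot']).as_matrix()[:,0])"
```

```text
[0.13394815 0.22300518 0.05081448] [0.49568595 0.22622587 0.20085099] 0.0008806628811421227 [ 9.19196059e-01 -3.93800197e-01  9.60675795e-05]
```

Emit:
{"api": "jog_arm", "payload": {"rows": {"ticks": [[0.0268, 0.0446, 0, 0], [0.0268, 0.0446, 0, 0], [0.0268, 0.0446, 0, 0], [0.0268, 0.0446, 0, 0], [0.0268, 0.0446, 0, 0]]}}}

```text
time: 23.25
tool_pos: [0.5312, -0.0331, 0.2009]
tcp_rot: [-3.077, 0.631, -0.001]
wrist_force: [1.5, -0.3, -1.0]
width: 0.004
grip_force: 0.0
```

Emit:
{"api": "jog_arm", "payload": {"rows": {"ticks": [[0, 0, 0, 0], [0, 0, 0.02, 0], [0, 0, 0.015, 0], [0, 0, 0, 0], [0, 0, 0, 0]]}}}

```text
time: 23.88
tool_pos: [0.531, -0.0313, 0.166]
tcp_rot: [-3.078, 0.63, -0.0]
wrist_force: [-0.7, 0.4, -0.1]
width: -0.004
grip_force: 0.0
```

```bash
python3 -c "
from h import *
s=bot.read_state();print(rel(.531,-.0315,.112),s['tool_pos'],s['wrist_force'])"
```

```text
[0.00010399 0.00014947 0.05404101] [ 0.53095217 -0.03132653  0.16604101] [-0.66054162  0.37888051 -0.06809104]
```

Emit:
{"api": "jog_arm", "payload": {"rows": {"ticks": [[0, 0, 0.02, 0], [0, 0, 0.02, 0], [0, 0, 0.008, 0], [0, 0, 0, 0]]}}}

```text
time: 24.38
tool_pos: [0.5307, -0.0319, 0.1178]
tcp_rot: [3.077, -0.632, -0.001]
wrist_force: [-0.2, 0.1, 1.0]
width: -0.001
grip_force: 0.0
```

Emit:
{"api": "jog_arm", "payload": {"rows": {"ticks": [[0, 0, 0.004, 0], [0, 0, 0.004, 0], [0, 0, 0, 0]]}}}

```text
time: 24.75
tool_pos: [0.5318, -0.032, 0.1122]
tcp_rot: [-3.077, 0.632, -0.003]
wrist_force: [-2.9, 1.2, 10.3]
width: -0.0
grip_force: 5.7
```

Emit:
{"api": "jog_arm", "payload": {"rows": {"ticks": [[0, 0, 0.003, 0], [0, 0, 0.003, 0], [0, 0, 0, 0]]}}}

```text
time: 25.12
tool_pos: [0.5316, -0.0321, 0.1049]
tcp_rot: [-3.077, 0.632, -0.004]
wrist_force: [0.4, -0.6, 1.1]
width: 0.001
grip_force: 0.7
```

```bash
python3 -c "
from h import *
s=bot.read_state();print(s['tool_pos'],s['wrist_force'],s['torque'])"
```

```text
[ 0.53162973 -0.03213681  0.10486596] [ 0.35475439 -0.59938945  1.05782017] [-0.03230816 -0.10538624  0.00619889]
```

Emit:
{"api": "jog_arm", "payload": {"rows": {"ticks": [[0, 0, 0.004, 0], [0, 0, 0.003, 0], [0, 0, 0, 0]]}}}

```text
time: 25.5
tool_pos: [0.5305, -0.032, 0.0961]
tcp_rot: [3.077, -0.632, -0.001]
wrist_force: [0.7, 0.1, 1.0]
width: 0.001
grip_force: 0.4
```

Emit:
{"api": "jog_arm", "payload": {"rows": {"ticks": [[0, 0, 0.004, 0], [0, 0, 0, 0], [0, 0, 0, 0]]}}}

```text
time: 25.88
tool_pos: [0.53, -0.032, 0.0922]
tcp_rot: [3.077, -0.632, -0.003]
wrist_force: [0.4, 0.8, 0.7]
width: 0.002
grip_force: 0.0
```

```bash
python3 -c "
from h import *
s=bot.read_state();print(s['tool_pos'],s['wrist_force'],s['torque'])"; python3 meas.py
```

```text
[ 0.52999998 -0.03195981  0.09216925] [0.39380659 0.80635442 0.69950621] [-0.0207635   0.00167304 -0.07017757]
top brass []
 black ((232.3899688720703, 239.7699737548828), (18.243356704711914, 10.74802303314209), 8.13010311126709) 150.5 [[224, 234], [225, 244], [241, 243], [242, 236]]
 grey []
side brass [(np.int32(3), [284.3, 223.7])]
 black ((288.73077392578125, 234.34616088867188), (22.450284957885742, 15.504340171813965), 29.744882583618164) 185.0 [[281, 226], [279, 236], [295, 246], [294, 235], [291, 236], [289, 232], [293, 228], [288, 225]]
 grey []
```

The +x end slid in. I retreat a little and measure the pack's top again.

Emit:
{"api": "jog_arm", "payload": {"rows": {"ticks": [[0, 0, -0.05, 0], [0, 0, -0.05, 0], [0, 0, 0, 0]]}}}

```text
time: 26.35
tool_pos: [0.5342, -0.0324, 0.1981]
tcp_rot: [-3.076, 0.632, -0.015]
wrist_force: [0.6, 0.1, -0.4]
width: 0.002
grip_force: 0.0
```

Emit:
{"api": "jog_arm", "payload": {"rows": {"ticks": [[-0.02, -0.058, 0, 0], [-0.02, -0.058, 0, 0], [-0.02, -0.058, 0, 0], [-0.02, -0.058, 0, 0], [0, -0.04, 0, 0]]}}}

```text
time: 26.98
tool_pos: [0.5629, 0.2521, 0.1913]
tcp_rot: [3.077, -0.628, -0.003]
wrist_force: [0.8, -0.6, 0.4]
width: 0.002
grip_force: 0.0
```

Emit:
{"api": "jog_arm", "payload": {"rows": {"ticks": [[0, 0, 0, 0], [0, 0, 0, 0]]}}}

```text
time: 27.22
tool_pos: [0.5635, 0.2488, 0.1914]
tcp_rot: [3.076, -0.631, -0.003]
wrist_force: [-0.1, -0.5, -0.7]
width: 0.002
grip_force: 0.0
```

```bash
sed -i 's/<50/<58/' meas.py; python3 meas.py
```

```text
top brass [(np.int32(12), [242.8, 233.4]), (np.int32(9), [248.7, 236.1])]
 black ((240.637939453125, 244.65518188476562), (18.012447357177734, 28.225690841674805), 21.801406860351562) 459.5 [[239, 229], [228, 254], [242, 260], [253, 235]]
 grey [(np.int32(59), [236.5, 252.8])]
side brass [(np.int32(4), [290.5, 219.5]), (np.int32(4), [287.5, 221.5]), (np.int32(4), [284.0, 223.5])]
 black ((286.94830322265625, 236.37933349609375), (26.472347259521484, 15.81130313873291), 78.11134338378906) 244.5 [[281, 225], [279, 237], [296, 248], [290, 223], [292, 222], [285, 227]]
 grey [(np.int32(39), [289.4, 227.7])]
```

```bash
python3 - <<'E'
from h import *
print(tri([(248.7,236.1),(244.7,234.3)],[(290.5,219.5),(287.5,221.5)]).round(4))
t=optics.read_camera("top");s=optics.read_camera("side")
print(t[226:264,226:256].max(2));print(s[214:250,278:318].max(2))
print(rel(.517,-.0257,.15))
E
```

```text
[[ 5.355e-01 -4.450e-02  8.920e-02  8.000e-04]
 [ 5.394e-01 -3.530e-02  9.010e-02  1.000e-04]]
[[144 175 188 ... 170 178 182]
 [179 193 192 ... 147 156 163]
 [197 197 195 ... 128 130 135]
 ...
 [244 242 238 ... 194 194 193]
 [244 245 247 ... 191 190 190]
 [242 242 244 ... 187 187 188]]
[[145 143 146 ... 197 195 193]
 [144 145 145 ... 197 193 193]
 [144 145 146 ... 196 193 191]
 ...
 [126 134 142 ... 228 218 209]
 [132 139 144 ... 216 207 206]
 [139 145 151 ... 208 207 207]]
[0.06506644 0.27011243 0.04270701]
```

The contacts are now at z ≈ 0.090, against 0.092 for lying flat on pack 1. I press on the middle.

Emit:
{"api": "jog_arm", "payload": {"rows": {"ticks": [[0.013, 0.054, 0, 0], [0.013, 0.054, 0, 0], [0.013, 0.054, 0, 0], [0.013, 0.054, 0, 0], [0.013, 0.054, 0, 0]]}}}

```text
time: 28.05
tool_pos: [0.5169, -0.0267, 0.1932]
tcp_rot: [-3.077, 0.634, -0.002]
wrist_force: [-0.4, 0.2, 0.1]
width: -0.005
grip_force: 0.0
```

Emit:
{"api": "jog_arm", "payload": {"rows": {"ticks": [[0, 0, 0.02, 0], [0, 0, 0.02, 0], [0, 0, 0.02, 0], [0, 0, 0.02, 0], [0, 0, 0, 0]]}}}

```text
time: 28.68
tool_pos: [0.5157, -0.0249, 0.1112]
tcp_rot: [3.076, -0.634, -0.006]
wrist_force: [-0.8, -0.8, 0.1]
width: 0.002
grip_force: 0.0
```

Emit:
{"api": "jog_arm", "payload": {"rows": {"ticks": [[0, 0, 0.006, 0], [0, 0, 0.006, 0], [0, 0, 0.004, 0], [0, 0, 0, 0]]}}}

```text
time: 29.18
tool_pos: [0.5175, -0.0242, 0.0966]
tcp_rot: [3.077, -0.632, -0.001]
wrist_force: [0.1, -0.4, -0.3]
width: 0.002
grip_force: 0.0
```

```bash
python3 -c "
from h import *
s=bot.read_state();print(s['tool_pos'],s['wrist_force'],s['torque'],rel(.517,-.0257,.066))"
```

```text
[ 0.51752482 -0.02420316  0.0965544 ] [ 0.13305515 -0.36722226 -0.33638727] [ 0.05706627  0.02098863 -0.02163324] [0.00012177 0.00157877 0.03055454]
```

Emit:
{"api": "jog_arm", "payload": {"rows": {"ticks": [[0, 0.0015, 0.003, 0], [0, 0, 0.003, 0], [0, 0, 0.003, 0], [0, 0, 0, 0]]}}}

```text
time: 29.68
tool_pos: [0.5173, -0.0257, 0.0878]
tcp_rot: [3.077, -0.632, 0.001]
wrist_force: [0.6, -0.2, 0.6]
width: 0.003
grip_force: 0.6
```

Emit:
{"api": "jog_arm", "payload": {"rows": {"ticks": [[0, 0, 0.003, 0], [0, 0, 0.003, 0], [0, 0, 0.003, 0], [0, 0, 0, 0]]}}}

```text
time: 30.18
tool_pos: [0.5173, -0.0257, 0.0785]
tcp_rot: [3.077, -0.632, 0.001]
wrist_force: [0.7, -0.4, 2.1]
width: -0.001
grip_force: 1.1
```

Emit:
{"api": "jog_arm", "payload": {"rows": {"ticks": [[0, 0, 0.003, 0], [0, 0, 0.003, 0], [0, 0, 0, 0]]}}}

```text
time: 30.55
tool_pos: [0.5173, -0.0257, 0.0726]
tcp_rot: [3.077, -0.632, 0.001]
wrist_force: [1.4, -1.7, 2.7]
width: 0.001
grip_force: 1.3
```

Emit:
{"api": "jog_arm", "payload": {"rows": {"ticks": [[0, 0, 0.003, 0], [0, 0, 0.003, 0], [0, 0, 0, 0], [0, 0, 0, 0]]}}}

```text
time: 31.05
tool_pos: [0.5173, -0.0257, 0.0669]
tcp_rot: [3.077, -0.632, 0.0]
wrist_force: [-0.3, -1.9, 4.9]
width: -0.003
grip_force: 2.2
```

Emit:
{"api": "jog_arm", "payload": {"rows": {"ticks": [[0, 0, 0.002, 0], [0, 0, 0, 0], [0, 0, 0, 0]]}}}

```text
time: 31.42
tool_pos: [0.5173, -0.0257, 0.0649]
tcp_rot: [-3.077, 0.632, -0.001]
wrist_force: [0.5, -1.3, 5.6]
width: 0.002
grip_force: 2.3
```

Emit:
{"api": "jog_arm", "payload": {"rows": {"ticks": [[0, 0, -0.03, 0], [0, 0, -0.05, 0], [0, 0, -0.05, 0], [0, 0, 0, 0]]}}}

```text
time: 31.92
tool_pos: [0.5197, -0.0256, 0.199]
tcp_rot: [-3.076, 0.632, -0.011]
wrist_force: [-0.6, 0.8, -0.4]
width: 0.005
grip_force: 0.0
```

Emit:
{"api": "jog_arm", "payload": {"rows": {"ticks": [[-0.02, -0.058, 0, 0], [-0.02, -0.058, 0, 0], [-0.02, -0.058, 0, 0], [-0.02, -0.058, 0, 0], [0, -0.04, 0, 0]]}}}

```text
time: 32.55
tool_pos: [0.5484, 0.2584, 0.1921]
tcp_rot: [3.076, -0.628, -0.007]
wrist_force: [0.1, -1.2, -0.3]
width: 0.0
grip_force: 0.0
```

Emit:
{"api": "jog_arm", "payload": {"rows": {"ticks": [[0, 0, 0, 0], [0, 0, 0, 0]]}}}

```text
time: 32.8
tool_pos: [0.5493, 0.2551, 0.1927]
tcp_rot: [3.075, -0.631, -0.005]
wrist_force: [-0.1, -0.6, 0.2]
width: -0.002
grip_force: 0.0
```

```bash
python3 meas.py
```

```text
top brass [(np.int32(6), [241.0, 233.5]), (np.int32(4), [244.5, 235.5]), (np.int32(9), [249.0, 237.0])]
 black ((241.49998474121094, 245.49996948242188), (17.26966667175293, 27.29721450805664), 21.801406860351562) 323.5 [[239, 231], [229, 255], [240, 250], [243, 253], [239, 253], [239, 259], [243, 260], [254, 237], [249, 235], [252, 236], [249, 240], [243, 234], [241, 236], [239, 233], [242, 231]]
 grey [(np.int32(10), [246.0, 234.3]), (np.int32(37), [237.5, 254.1])]
side brass [(np.int32(6), [290.0, 226.5]), (np.int32(1), [284.0, 231.0])]
 black ((287.5, 242.5), (25.0, 17.0), 90.0) 236.0 [[281, 232], [279, 244], [295, 255], [296, 241], [294, 243], [290, 238], [291, 230], [284, 234]]
 grey [(np.int32(5), [284.6, 232.6]), (np.int32(28), [292.1, 238.1])]
```

```bash
python3 - <<'E'
from h import *
print(tri([(249,237),(241,233.5)],[(290,226.5),(284,231)]).round(4))
g=cv2.imread("pics/g3.png")[:,:,::-1]
t=optics.read_camera("top");s=optics.read_camera("side")
gs=cv2.resize(g[:,:400],(100,100),interpolation=3);gt=cv2.resize(g[:,400:],(80,80),interpolation=3)
np.set_printoptions(linewidth=220,threshold=9999)
print("top -x end: then, now");print(gt[42:57,28:46].max(2));print(t[247:262,228:246].max(2))
print("side ribs/-x: then, now");print(gs[32:56,46:70:1].max(2));print(s[222:246,286:310].max(2))
print("front gap col")
print(gs[40:75,48].max(1),gs[40:75,52].max(1));print(s[230:265,288].max(1),s[230:265,292].max(1))
E
```

```text
[[ 0.5356 -0.0438  0.0703  0.0008]
 [ 0.5432 -0.0251  0.0712  0.0007]]
top -x end: then, now
[[105 105 116  93  50  37  40  39  37  38  37  37  37  39  38  37  36  36]
 [104 111 117  88  40  33  46  50  50  46  43  37  37  38  39  36  36  39]
 [107 116 108  69  33  31  44  58  77  77  64  53  42  38  38  37  38  41]
 [109 115  92  46  27  28  37  50  72  81  88  88  71  51  41  38  39  39]
 [112 104  68  32  25  34  40  49  60  64  79  87  76  67  60  47  40  38]
 [109  90  43  25  30  41  47  52  58  58  60  57  55  64  67  53  42  37]
 [ 92  66  31  22  30  45  56  59  52  50  52  47  52  56  57  49  40  34]
 [ 81  52  34  25  30  51  65  62  53  47  44  41  52  54  48  39  36  31]
 [108  95  87  64  57  79  92  83  69  60  53  53  58  53  40  31  30  27]
 [147 144 142 122 104 105 111 108 100  93  80  63  58  50  38  27  23  32]
 [163 163 164 154 133 119 116 115 114 112  95  59  37  35  32  26  24  50]
 [164 164 165 161 152 141 128 120 118 115  99  67  36  26  23  25  29  75]
 [165 163 162 163 162 159 152 145 138 133 138 124  85  49  35  35  55 108]
 [195 179 167 162 163 162 163 16
[... 5904 characters left out ...]
6 209 232 240 242]
 [ 51  52  49  50  53  51  51  52  53  52  54  75 112 139 146 147 144 145 147 153 173 202 228 236]]
front gap col
[ 51  51  49  51  51  50  50  53  50  49  49  49  49  51  58  75  98 124 142 151 152 151 150 151 151 152 151 152 150 150 152 151 153 156 157] [ 57  58  56  57  58  60  59  58  59  59  58  54  53  50  48  50  54  64  80  98 109 111 109 106 104 105 114 129 145 151 152 150 150 149 150]
[ 65  54  52  53  51  53  52  54  52  52  52  51  52  51  50  49  51  51  48  51  51  60  72 100 126 143 150 152 152 151 151 151 152 156 157] [ 58  59  58  59  60  60  61  59  62  59  58  55  55  53  51  51  51  52  52  53  51  49  51  54  61  75  97 125 145 151 152 151 152 153 151]
```

Both ends match the caught look of the first pack: contacts at z ≈ 0.071 and the catch visible over the −x end. The pile's underside is about 20 mm lower than before, and the hand is clear. I hand it in.

```bash
python3 -c "
from workcell import bot, optics
print(bot.finish_job())"
```

```text
the job is handed in; nothing more can be done
None
```

I handed the job in at about 33 s with both packs in the magazine, one flat on the other; the last camera measurements put the top pack at catch height with the catches over it. The second pack jammed tilted on the way in (peak wrist force reading about 54 N) and I freed it by pressing down on its top. The judge's verdict was not shown.

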